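Present the teaching pointer, leaned, at the reference spike

ROBOT

A 7-joint arm with a two-finger parallel gripper is mounted at the origin on the work surface. World frame = base frame: x ahead of the robot, y to its left, z up, the work surface at z = 0. Lengths are in mm, angles in rad, forces in N, time in s.
With the tool pointing down it reaches from about 400 to 875 mm from the base axis. Payload 4.4 kg.
Tool frame: the origin (TCP) lies on the centre line of the jaws, within the pads' length; the fingertips stand 8 mm ahead of it and the grasp point (between the pads) lies 11 mm behind it; y points along the fingers, x is the direction in which the jaws open and shut, and the axes are right-handed (so a half turn about y gives the same grasp; the last joint's range is limited). The gripper opens to 85 mm and grips with 20 to 120 N. Pads are 22 mm wide; open, the fingers measure 114 mm over their backs; the gripper's body (76 mm by 85 mm) begins 54 mm behind the grasp point. The pads swing forward as they close: fully open they stand 13 mm farther back than shut.
Start: joints at [-1.177, 0.628, 0.038, 1.517, -0.027, 0.996, -0.02], TCP at [288.43, 582.517, 239.313] pointing down, gripper open.
Joint ranges: [-3.06, 3.06], [-0.37, 2.12], [-1.25, 1.32], [0.18, 2.47], [-1.1, 4.24], [0.23, 1.98], [-2.94, 2.94]. Speed limits (rad/s): [2.57, 2.57, 3.14, 3.14, 3.14, 3.14, 3.14].

INTERFACE

Orientations are given as [roll, pitch, yaw] about the fixed x, y, z axes, in that order (R = Rz(yaw) Ry(pitch) Rx(roll)).
In Python, from cell import ctrl, get_image, nets gives the robot as it stands. The module is installed in compiled form; this text tells all that it offers.
- The arm moves only by the tool step_arm, never from a script. Its argument "moves" is text: rows parted by semicolons, each of 7 numbers parted by spaces: the shift along the tool's x, y, z normalised to -1 to 1, where 1 is 0.05 m, then the turn, a rotation vector about the tool's x, y, z normalised to -1 to 1, where 1 is 0.12 rad, then the opening, from 0 (shut) to 1 (fully open). A call has 1 to 20 rows; each row shifts and turns the commanded pose from where the row before left it, along the tool's axes as they then stand; what a row does not reach is not made up. A row lasts 1/10 s, in which the tool goes at most 50 mm and 8.59 degrees, less where a joint would pass 70% of its speed; a pose out of reach is approached as far as the arm can. A call with a number of a shift or a turn outside -1 to 1 is refused whole. A call with a gripper value outside its range is refused whole. The fingers move at their own pace and stop on an object; the grip force is fixed at half the most. Time passes only in rows, so rows that do not move let the fingers close. It gives the time, the measured TCP pose, the force and the opening at its end, in the units of the state.
- ctrl.read_state(): the state, without advancing time (a new reading comes with each control period).
- get_image(name): name is "scene" or "top" or "wrist"; returns a dict with "color" (400x640x3 uint8, blue, green, red), "vertical_fov" (degrees; the focal length in pixels is half the picture's height over the tangent of half this angle, whatever the lens; pixels are square), "cx", "cy" (the principal point, pixels), "R" (3x3) and "t" (3): a world point X has camera coordinates R X + t; the wrist camera has in their place "T_tool_cam" (4x4, takes a point from camera to tool coordinates, whose origin is the TCP and whose axes are the tool frame's). Camera axes: x right, y down, z forward; pixel columns grow to the right and rows downward; lengths in mm; the calibration is good to about 2 mm. A picture is of the moment at which its call begins: read the wrist's pose just before it. There is no depth.
- ctrl.finish_job(): hands the job in, once; it reports no verdict.
Trained networks look in a picture, given as the dict that the camera call returned (one of the last four; its "shot" number tells which), for a name from the list of things; names that differ only in an ending like _2 or _b are one class to them, and where a whole thing is asked for, a point or a joint stands for the part that bears it (a point fixed in the world has none). Each returns a list of dicts, best first, with "conf" (0 to 1); they miss things now and then, are a little off and sometimes report something else, mostly with a low value. They report only what shows in the picture. A call takes as long as a camera call.
- nets.find_in(picture, target): "position" ([x, y, z] in mm, in world coordinates, good to about 4 mm: the middle of the surface that is visible of it).
- nets.cut_out(picture, target): "pixels" (400x640 bool, what is visible of it).
- nets.place_of(picture, target): "position" ([x, y, z] in mm, in world coordinates, good to about 4 mm: a listed point, or the origin of a listed thing).
The state is a dict: "clock": time; "qpos": joint angles; "qd": joint speeds; "tau": joint torques, N m; "eef_pos": TCP position; "tool_rot": TCP orientation; "force": force on the tool from outside, world axes, zero at the start; "torque": the same for the moment, N m; "width": finger opening in mm.
Only numpy, scipy, OpenCV 4.12 (cv2) and the standard library are available. Lean on these libraries where they do the work, as an engineer would, in place of code of your own. Each camera call takes 0.05 s, during which the arm holds its last target.

TASK

Get the cell ready for teaching the robot's tool point: first set the red-footed reference spike upright in the middle of the riser post's top, gently, and let go of it. Then draw the orange-collared pointer up out of the tool rack, lean it about 40 degrees from upright with its tip still downwards, and finish holding it there in the gripper, raised and still, its tip within about a centimetre of the spike's tip but never touching the spike. Leave the blue pen tool, tape roll, motor and screwdriver where they are.

Things in the scene. Friction and masses are not known exactly. Their poses are not given: they have to be found in the camera images.
- spike_stem (a point): reference spike, loose, about 0.22 kg, standing upright at the start on the plywood board (board top 9 mm above the work surface). Round red foot 44 mm across and 15 mm high, then a steel stem 16 mm in diameter from 15 to 50 mm above the underside, then a brass cone that narrows to the tip at 78 mm. This point lies on the axis 39 mm above the underside, in the stem: the place to grip it. z runs up the axis
- spike_foot (a point): centre of the spike's flat underside, 39 mm below spike_stem; z runs up the spike
- spike_tip (a point): the spike's brass tip, 39 mm above spike_stem on the axis
- spike: the whole reference spike; origin at the centre of its underside, z up its axis
- riser_top (a point): centre of the flat top of the riser post, a fixed upright aluminium profile with a black 60 x 60 mm top cap, on a dark 100 x 100 mm foot plate 10 mm thick; this top is 80 mm above the board, 89 mm above the work surface
- riser: the riser post; origin at the centre of its underside on the board, z up
- pointer_grip (a point): teaching pointer, loose, about 0.16 kg, hanging upright by its collar in one of the two end holes of the rack, tip down. Middle of its grip, a steel cylinder 20 mm in diameter and 50 mm long above the collar, its top end orange too; this point is on the axis 25 mm below its top end, 25 mm above the collar. Orange collar 28 mm in diameter, 6 mm thick, then a 16 mm shank 40 mm long, then a brass cone 35 mm long. z runs along the axis from the tip to the grip end
- pointer_tip (a point): the pointer's brass tip, 106 mm from pointer_grip along the axis, 75 mm below the collar's underside
- pointer: the whole pointer; origin at its tip, z along the axis from the tip towards the grip end
- rack: fixed white tool rack: a plate 70 x 220 mm (x, y), 10 mm thick, its top 90 mm above the board, on two side legs, with three 18 mm holes through it at y = -70, 0 and +70 mm of its own frame; the middle hole is empty, the end holes carry the pointer and the pen tool, which reach 56 mm above the plate. A tool must be drawn up 75 mm to come clear. Origin at the centre of its underside on the board, z up
- pen_tool_grip (a point): the pen tool, a bystander that hangs in the other end hole; same shape and sizes as the pointer but blue grip and collar and a black pen end; this point is the middle of its grip
- tape: yellow ring-shaped tape roll lying flat on the board, 70 mm across, 24 mm high; origin at the centre of its underside; a bystander
- motor: grey finned electric motor on feet, about 165 mm long (along its x, shaft to +x), 100 mm wide, 105 mm high; origin at the centre of its underside; a bystander
- driver: screwdriver with blue handle, 190 mm long, lying on the board along its own x, handle to -x; a bystander

How it is judged:
By the outcome, as a careful person would: the job done as asked, in the order asked, and still so for the second after the job is handed in, while the arm keeps its last pose, push and grip.
It also fails if it takes over 54 s, if anything falls off the work surface, if the arm or the gripper's body presses on something with over 40 N, if the wrist force passes 120 N, or if a joint passes its speed limit or range.

## Working session

There is one attempt and no reset: what is moved stays moved. The work goes in short steps, Python scripts to look and compute and a tool call to move; the robot and the scene stay as the last step left them, time stands still between calls to the robot, and variables do not carry over. Pictures are saved under pics/ and viewed, and the job is handed in when it is done.

Besides the shell and the picture viewer there is one more tool, called after "Call:" in YAML: its name, and indented under it one key for each argument. step_arm: Moves the arm, as the interface text tells. Scaled input: -1 to 1 covers 0.05 m each way for a shift and 0.12 rad each way for a turn. Its arguments: {"type":"object","properties":{"moves":{"type":"string"}},"required":["moves"]}

```bash
mkdir -p pics
python3 - <<'E'
from cell import ctrl,get_image,nets
import cv2,numpy as np
s=ctrl.read_state()
for k in('clock','eef_pos','tool_rot','force','width'):print(k,s[k])
for n in('scene','top'):
    p=get_image(n);cv2.imwrite(f'pics/{n}0.png',p['color'])
    print(n,p['vertical_fov'],p['cx'],p['cy'],np.array(p['R']).round(3).tolist(),np.array(p['t']).round(1).tolist())
    for t in('spike_stem','spike_foot','spike_tip','riser_top','pointer_grip','pointer_tip','rack','pen_tool_grip','tape','motor','driver'):
        r=nets.place_of(p,t)
        print(t,[(np.round(d['position'],1).tolist(),round(d['conf'],2)) for d in r[:2]])
E
```

```text
clock 0.0
eef_pos [288.16837751 581.9604843  238.40300491]
tool_rot [-1.57086264  0.0018771   1.11102637]
force [-0.24971816 -0.18705716 -0.5400681 ]
width 85.32621133909983
scene 51.27439077786666 320.59062766334 206.015030190754 [[-0.834, 0.552, -0.004], [0.335, 0.501, -0.798], [-0.439, -0.667, -0.602]] [482.8, -125.4, 1378.2]
spike_stem [([548.4, -327.0, 43.6], 0.5), ([560.1, 271.7, 13.8], 0.44)]
spike_foot [([542.9, -323.7, 8.7], 0.74)]
spike_tip [([547.9, -326.4, 89.4], 0.57)]
riser_top [([583.3, -116.3, 86.9], 0.66)]
pointer_grip []
pointer_tip [([712.1, -274.0, 8.6], 0.5)]
rack [([545.8, -323.6, 8.4], 0.72), ([558.9, 270.9, 12.1], 0.71)]
pen_tool_grip [([560.3, 346.9, 125.5], 0.6)]
tape [([710.5, -273.6, 7.5], 0.77)]
motor [([779.0, 36.9, 10.1], 0.96)]
driver [([395.7, -6.5, 9.2], 0.64), ([710.3, -273.3, 6.1], 0.4)]
top 55.731507824670246 323.34328701545115 197.08632486010586 [[-0.004, -1.0, 0.027], [-0.984, -0.001, -0.176], [0.176, -0.027, -0.984]] [-20.5, 588.4, 940.7]
spike_stem [([543.9, -329.8, 48.8], 0.78)]
spike_foot [([560.2, 208.1, 23.5], 0.59), ([543.8, -324.7, 6.0], 0.48)]
spike_tip [([559.9, 207.3, 24.3], 0.38)]
riser_top [([581.3, -120.5, 89.9], 0.88)]
pointer_grip [([560.0, 198.7, 130.9], 0.55)]
pointer_tip []
rack [([560.2, 280.8, 9.8], 0.92)]
pen_tool_grip [([558.2, 346.2, 125.7], 0.54)]
tape [([711.7, -277.7, 10.5], 0.56), ([584.4, -119.7, 88.1], 0.24)]
motor [([779.1, 33.9, 11.2], 0.81)]
driver [([712.6, -270.1, 10.8], 0.65), ([559.6, 341.8, 125.4], 0.41)]
```

View pics/scene0.png

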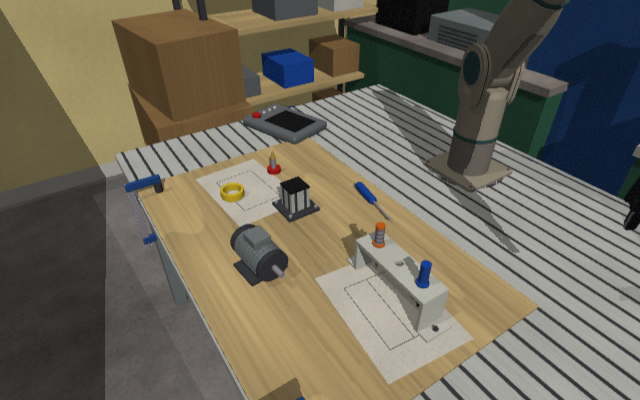

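View pics/top0.png

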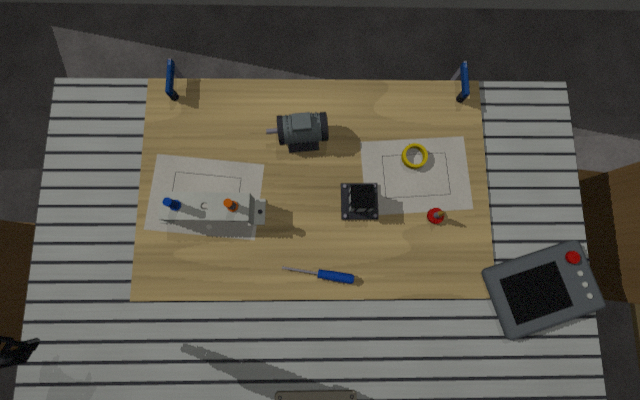

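The scene view shows the orange-topped pointer at (380,235), the blue pen at (424,275), the spike at (273,163) and the riser at (295,195). The top view agrees: pointer (230,204), spike (437,215), riser (359,200). First I turn the tool to yaw 0 so its axes line up with the world.

Call:
step_arm:
  moves: "0 -0.4 0 0 0.925 0 1;0 -0.4 0 0 0.925 0 1;0 0 0 0 0.925 0 1;0 0 0 0 0.925 0 1;0 0 0 0 0.925 0 1;0 0 0 0 0.925 0 1;0 0 0 0 0.925 0 1;0 0 0 0 0.925 0 1;0 0 0 0 0.925 0 1;0 0 0 0 0.925 0 1;0 0 0 0 0 0 1"

```text
clock: 2.3
eef_pos: [288.3, 582.6, 279.2]
tool_rot: [-1.571, -0.0, 0.001]
force: [-0.9, -0.1, -0.1]
width: 85.3
```

Call:
step_arm:
  moves: "0.5 0 -0.5 0 0 0 1;0.5 0 -0.9 0 0 0 1;0.5 0 -0.9 0 0 0 1;0.5 0 -0.9 0 0 0 1;0.5 0 -0.9 0 0 0 1;0.5 0 -0.9 0 0 0 1;0.5 0 -0.9 0 0 0 1;0.5 0 -0.9 0 0 0 1;0.5 0 -0.9 0 0 0 1;0.5 0 -0.9 0 0 0 1;0 0 -0.9 0 0 0 1;0 0 -0.9 0 0 0 1;0 0 -0.9 0 0 0 1;0 0 -0.9 0 0 0 1;0 0 -0.9 0 0 0 1;0 0.3 -0.9 0 0 0 1;0 0.5 -0.9 0 0 0 1;0 0.5 -0.9 0 0 0 1;0 0.3 -0.5 0 0 0 1;0 0 0 0 0 0 1"

```text
clock: 4.3
eef_pos: [530.4, -222.9, 198.8]
tool_rot: [-1.573, 0.004, -0.003]
force: [-0.4, 0.4, 0.2]
width: 85.6
```

```bash
cat > h.py <<'E'
from cell import ctrl,get_image,nets
import cv2,numpy as np
from scipy.spatial.transform import Rotation as Ro
def pose(s):
    T=np.eye(4);T[:3,:3]=Ro.from_euler('xyz',s['tool_rot']).as_matrix();T[:3,3]=s['eef_pos'];return T
def cam(n,name=None):
    s=ctrl.read_state();p=get_image(n)
    if name: cv2.imwrite('pics/'+name,p['color'])
    if n=='wrist': Twc=pose(s)@np.array(p['T_tool_cam'])
    else:
        Twc=np.eye(4);R=np.array(p['R']);Twc[:3,:3]=R.T;Twc[:3,3]=-R.T@np.array(p['t'])
    f=200/np.tan(np.radians(p['vertical_fov']/2))
    return s,p,(Twc,f,p['cx'],p['cy'])
def proj(c,X):
    T,f,cx,cy=c;x=T[:3,:3].T@(np.array(X)-T[:3,3]);return np.array([cx+f*x[0]/x[2],cy+f*x[1]/x[2]])
def ray(c,u,v):
    T,f,cx,cy=c;d=T[:3,:3]@np.array([(u-cx)/f,(v-cy)/f,1]);return T[:3,3],d
def onz(c,u,v,z):
    o,d=ray(c,u,v);return o+d*(z-o[2])/d[2]
def tri(rays):
    A=0;b=0
    for o,d in rays:
        d=d/np.linalg.norm(d);P=np.eye(3)-np.outer(d,d);A=A+P;b=b+P@o
    return np.linalg.solve(A,b)
E
python3 - <<'E'
from h import *
s,p,c=cam('wrist','w1.png')
print(s['eef_pos'],s['qpos'],s['clock'])
print(np.array(p['T_tool_cam']).round(3).tolist())
for t in('spike_stem','spike_foot','spike_tip'):
    print(t,[(np.round(d['position'],1).tolist(),round(d['conf'],2)) for d in nets.place_of(p,t)[:2]])
print(proj(c,[545,-326,9]),proj(c,[545,-326,87]))
E
```

```text
[ 530.39928522 -222.87401796  198.81813193] [ 0.11344768  0.59595013  0.36566442  1.77939662 -0.27380961  0.81918425
  0.60693953] 4.3
[[1.0, 0.0, -0.0, 0.505], [0.0, -0.308, 0.951, -134.826], [0.0, -0.951, -0.308, 79.922], [0.0, 0.0, 0.0, 1.0]]
spike_stem [([544.6, -325.4, 47.7], 0.81)]
spike_foot [([545.0, -323.2, 11.0], 0.59)]
spike_tip [([541.1, -327.7, 85.1], 0.88)]
[327.80972579 254.13655922] [330.46367443 291.54429582]
```

View pics/w1.png

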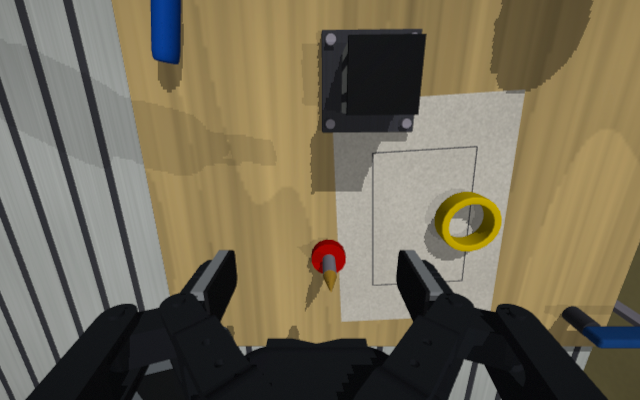

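The wrist view shows the spike with its foot at (328,256) and tip at (332,291). The riser cap is at about (346..425, 34..117). I'll measure both from pixels.

Run:
```python
from h import *
s,p,c=cam('wrist')
im=p['color'].astype(int);b,g,r=im[...,0],im[...,1],im[...,2]
m=((r>120)&(g<60)&(b<60)).astype(np.uint8);m[:200]=0;m[310:]=0
ys,xs=np.nonzero(m);print('red',xs.min(),xs.max(),ys.min(),ys.max(),len(xs))
(ex,ey),ax,an=cv2.fitEllipse(cv2.convexHull(np.c_[xs,ys].astype(np.int32)));print(ex,ey,ax)
print('foot as at z16.5/24',onz(c,ex,ey,16.5).round(1),onz(c,ex,ey,24).round(1))
print('tip',onz(c,331.5,291,87).round(1))
# project model edges
for z,rr in((9,22),(24,22)):
    q=np.array([proj(c,[545+rr*np.cos(a),-326+rr*np.sin(a),z]) for a in np.linspace(0,6.28,60)]);print(z,q.min(0),q.max(0))
o=p['color'].copy()
crop=cv2.resize(o[20:140,300:450],None,fx=5,fy=5,interpolation=cv2.INTER_CUBIC);crop=np.clip(crop.astype(float)*2.5,0,255).astype(np.uint8)
cv2.imwrite('pics/riser1.png',crop)
cr=cv2.resize(o[230:310,290:370],None,fx=7,fy=7,interpolation=cv2.INTER_CUBIC);cv2.imwrite('pics/spk1.png',cr)
for X in([552,-148,89],[612,-148,89],[612,-88,89],[552,-88,89]):print(proj(c,X))
print([(np.round(d['position'],1).tolist(),round(d['conf'],2)) for d in nets.place_of(p,'riser_top')[:2]])
```

```text
red 308 340 244 275 556
324.5072326660156 261.27978515625 (32.08970260620117, 35.34497833251953)
foot as at z16.5/24 [ 545.4 -326.4   16.5] [ 545.2 -321.9   24. ]
tip [ 550.7 -320.1   87. ]
9 [307.46786779 243.11910666] [340.57997644 272.45183908]
24 [307.12481963 248.64586005] [341.56737982 278.92849873]
[337.42568611 122.17212135]
[407.32085682 122.4888725 ]
[415.27687113  44.07180457]
[339.53247919  43.68044762]
[([583.8, -117.2, 90.0], 0.58)]
```

View pics/riser1.png

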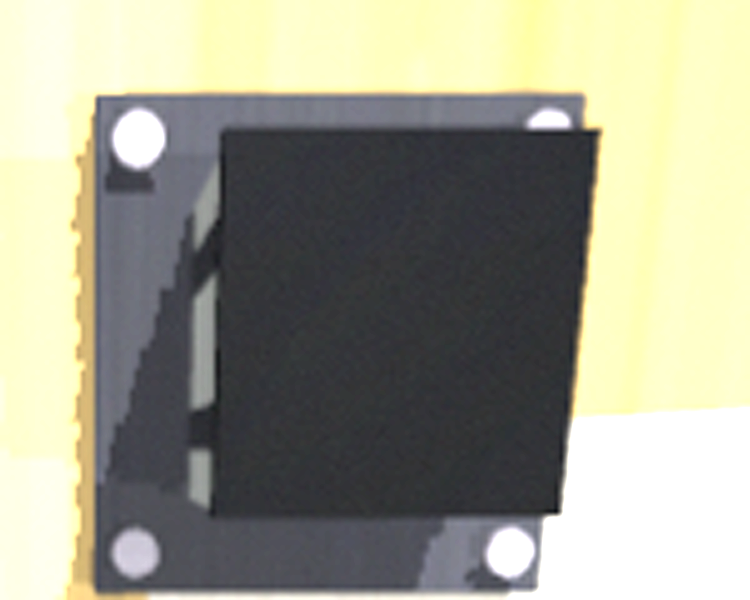

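View pics/spk1.png

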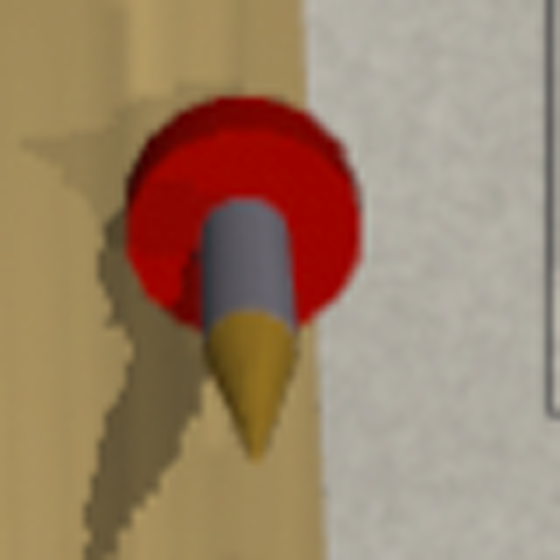

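Run:
```python
from h import *
s,p,c=cam('wrist','w2.png')
print(s['eef_pos'].round(1) if hasattr(s['eef_pos'],'round') else s['eef_pos'],s['clock'],np.round(s['tool_rot'],4))
cs=[onz(c,300+u/5-.4,20+v/5-.4,89) for u,v in((220,130),(600,130),(560,515),(210,515))]
print(np.round(cs,1),np.mean(cs,0))
print('tip',onz(c,290+256/7-.4,230+458/7-.4,87))
```

```text
[ 533.6 -216.3  201.5] 4.6 [-1.5702e+00 -1.4000e-03  4.3000e-03]
[[ 555.4  -89.3   89. ]
 [ 615.7  -89.    89. ]
 [ 615.9 -148.    89. ]
 [ 555.7 -148.3   89. ]] [ 585.68395044 -118.64569716   89.        ]
tip [ 545.30352184 -325.26997149   87.        ]
```

Call:
step_arm:
  moves: "0.06 0 -0.4 0 0 0 1;0.06 0.3 -0.5 0 0 0 1;0.06 0.5 -0.5 0 0 0 1;0.05 0.5 -0.5 0 0 0 1;0 0.3 -0.3 0 0 0 1;0 0 0 0 0 0 1;0 0 0 0 0 0 1"

```text
clock: 5.35
eef_pos: [544.7, -326.9, 121.1]
tool_rot: [-1.57, -0.0, 0.002]
force: [0.7, 0.4, 0.3]
width: 85.6
```

Run:
```python
from h import *
s,p,c=cam('wrist','w3.png')
print(np.round(s['eef_pos'],1),s['clock'],np.round(s['tool_rot'],4))
cv2.imwrite('pics/w3c.png',cv2.resize(p['color'][200:400,160:480],None,fx=2.4,fy=2.4))
print(proj(c,[545,-326,9]),proj(c,[545,-326,24]),proj(c,[545,-326,87]))
```

```text
[ 544.7 -326.9  121.1] 5.35 [-1.5697e+00 -1.0000e-04  1.6000e-03]
[316.08831776 197.13455313] [316.07631789 202.31663524] [316.00570714 232.80952865]
```

View pics/w3.png

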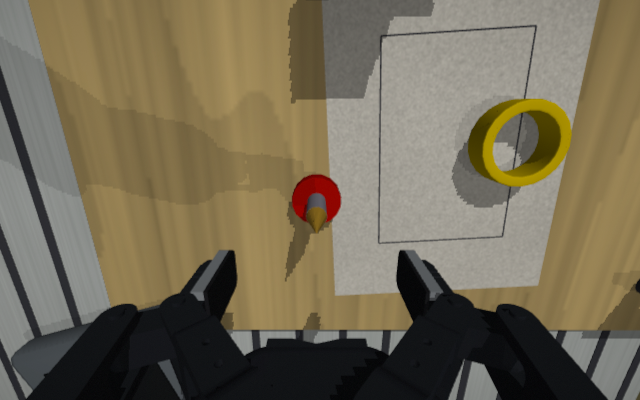

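Call:
step_arm:
  moves: "0 0.2 0.02 0 0 0 1;0 0.3 0 0 0 0 1;0 0.3 0 0 0 0 1;0 0.3 0 0 0 0 1;0 0.3 0 0 0 0 1;0 0.2 0 0 0 0 1;0 0.08 0 0 0 0 1;0 0 0 0 0 0 1;0 0 0 0 0 0 0.5;0 0 0 0 0 0 0.3;0 0 0 0 0 0 0;0 0 0 0 0 0 0;0 0 0 0 0 0 0;0 0 0 0 0 0 0;0 0 0 0 0 0 0;0 0 0 0 0 0 0"

```text
clock: 7.0
eef_pos: [544.7, -327.2, 37.2]
tool_rot: [-1.571, -0.001, 0.001]
force: [-0.0, -0.5, 5.0]
width: 14.1
```

Call:
step_arm:
  moves: "0 -0.1 0 0 0 0 0;0 -0.3 0 0 0 0 0;0 -0.5 0 0 0 0 0;0 -0.5 0 0 0 0 0;0 -0.5 0 0 0 0 0;0 -0.4 0 0 0 0 0;0 -0.2 0 0 0 0 0;0 -0.1 0 0 0 0 0;0 0 0 0 0 0 0;0 0 0 0 0 0 0"

```text
clock: 8.0
eef_pos: [543.8, -326.5, 165.7]
tool_rot: [-1.57, 0.002, 0.001]
force: [-0.7, -0.2, -2.0]
width: 14.2
```

Run:
```python
from h import *
s,p,c=cam('wrist','w4.png')
print(np.round(s['eef_pos'],1),s['clock'],np.round(s['tool_rot'],4),s['force'],s['width'])
s,p2,c2=cam('scene','s4.png')
cv2.imwrite('pics/s4c.png',cv2.resize(p2['color'][100:230,210:370],None,fx=4,fy=4,interpolation=cv2.INTER_CUBIC))
X=np.array(s['eef_pos'])
for dz in(-28,11,50):
    q=X+[0,0,dz];print(dz,proj(c,q),proj(c2,q))
```

```text
[ 543.8 -326.5  165.7] 8.0 [-1.5697e+00  1.6000e-03  1.0000e-03] [-0.71244838 -0.22917682 -2.04245887] 14.202076212020453
-28 [315.45894262 237.9475453 ] [271.1271173  135.20483967]
11 [315.10934904 271.71076028] [270.15110256 123.50503728]
50 [314.51387481 329.22075392] [269.1377292  111.35740515]
```

View pics/w4.png

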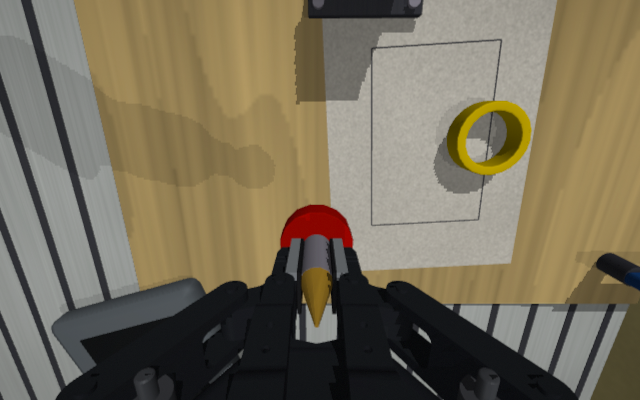

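View pics/s4c.png

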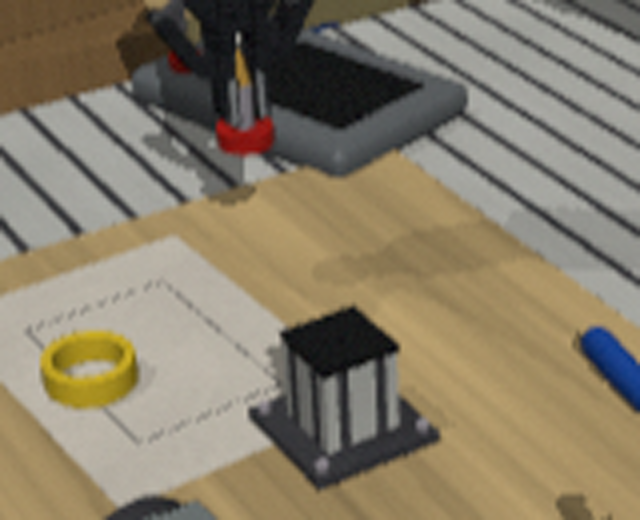

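The spike is held upright. Its tip shows at (316,327) in the wrist view, within 2 px of prediction. Next I carry it over the riser.

Call:
step_arm:
  moves: "0.1 0 0.3 0 0 0 0;0.12 0 0.6 0 0 0 0;0.12 0 0.6 0 0 0 0;0.12 0 0.6 0 0 0 0;0.12 0 0.6 0 0 0 0;0.12 0 0.6 0 0 0 0;0.1 0 0.6 0 0 0 0;0.02 0 0.2 0 0 0 0;0 0 0.06 0 0 0 0;0 0 0 0 0 0 0;0 0 0 0 0 0 0"

```text
clock: 9.2
eef_pos: [584.8, -120.7, 166.8]
tool_rot: [-1.572, 0.0, -0.001]
force: [0.2, 0.2, -3.2]
width: 14.1
```

Run:
```python
from h import *
s,p,c=cam('wrist','w5.png')
print(np.round(s['eef_pos'],1),s['clock'],np.round(s['tool_rot'],4),s['force'],s['width'])
s,p2,c2=cam('scene','s5.png')
cv2.imwrite('pics/s5c.png',cv2.resize(p2['color'][120:230,230:360],None,fx=5,fy=5,interpolation=cv2.INTER_CUBIC))
s,p3,c3=cam('top','t5.png')
cv2.imwrite('pics/t5c.png',cv2.resize(p3['color'][150:250,310:410],None,fx=6,fy=6,interpolation=cv2.INTER_CUBIC))
for X in([555,-89,89],[615,-89,89],[615,-149,89],[555,-149,89],[585,-119,89]):
    a,b,d=proj(c2,X),proj(c3,X),proj(c,X);print(X,((a-[230,120])*5+2).round(),((b-[310,150])*6+2.5).round(),d.round(1))
```

```text
[ 584.8 -120.7  166.8] 9.2 [-1.5721e+00  2.0000e-04 -1.1000e-03] [ 0.15256225  0.20299212 -3.2022518 ] 14.105114153376089
[555, -89, 89] [401. 331.] [246. 348.] [277.4 172.7]
[615, -89, 89] [306. 367.] [243. 208.] [354.4 172.6]
[615, -149, 89] [252. 315.] [384. 208.] [351.4 242. ]
[555, -149, 89] [345. 282.] [388. 348.] [280.6 242.1]
[585, -119, 89] [326. 323.] [315. 278.] [316.  208.8]
```

View pics/w5.png

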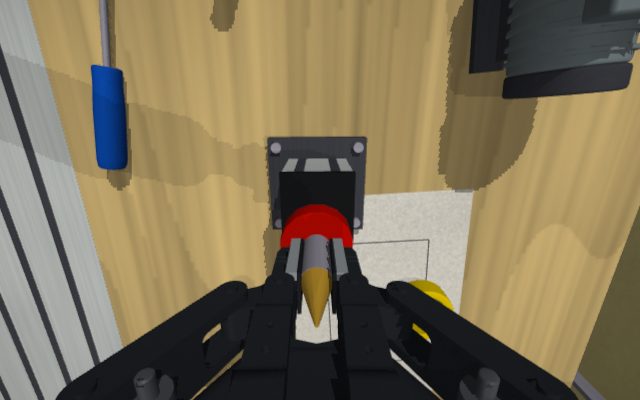

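View pics/s5c.png

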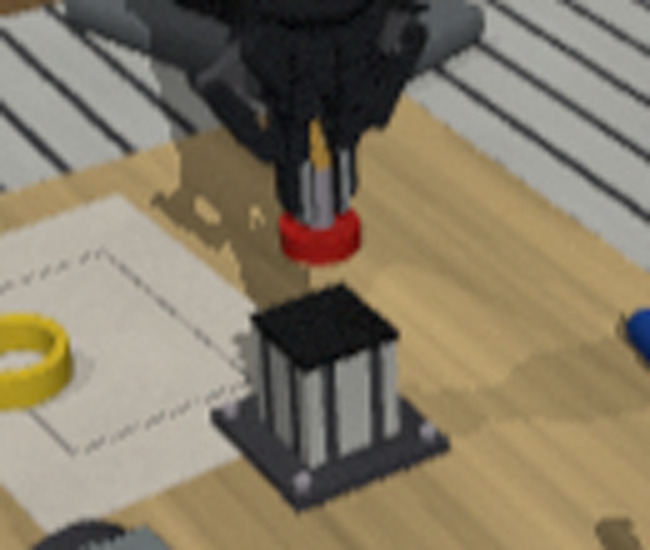

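View pics/t5c.png

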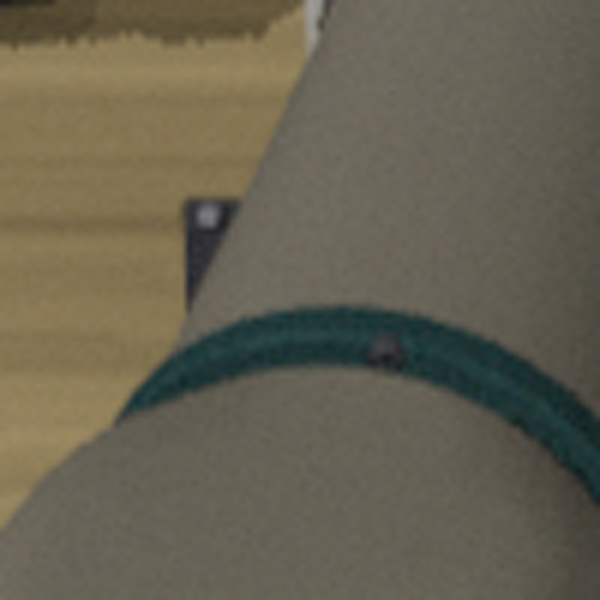

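The wrist view puts the cap at u 279–355 with its top edge at v 172, so its centre is about (586,-118.5). I shift by (+1.2,+2.2) and lower to 2 mm above the cap.

Call:
step_arm:
  moves: "0.024 0.1 0.044 0 0 0 0;0 0.2 0 0 0 0 0;0 0.2 0 0 0 0 0;0 0.2 0 0 0 0 0;0 0.15 0 0 0 0 0;0 0.07 0 0 0 0 0;0 0.03 0 0 0 0 0;0 0 0 0 0 0 0;0 0 0 0 0 0 0"

```text
clock: 10.25
eef_pos: [586.7, -116.9, 119.6]
tool_rot: [-1.571, -0.001, 0.001]
force: [-0.5, -0.1, -2.0]
width: 14.7
```

Run:
```python
from h import *
s,p,c=cam('wrist','w6.png')
print(np.round(s['eef_pos'],1),s['clock'],np.round(s['tool_rot'],4),s['force'],s['width'])
cv2.imwrite('pics/w6c.png',cv2.resize(p['color'][130:330,220:420],None,fx=3,fy=3,interpolation=cv2.INTER_CUBIC))
s,p2,c2=cam('scene','s6.png')
cv2.imwrite('pics/s6c.png',cv2.resize(p2['color'][140:230,240:350],None,fx=6,fy=6,interpolation=cv2.INTER_CUBIC))
for X in([556,-88.5,89],[616,-88.5,89],[616,-148.5,89],[586,-118.5,89]):print(proj(c,X))
```

```text
[ 586.7 -116.9  119.6] 10.25 [-1.5709e+00 -7.0000e-04  9.0000e-04] [-0.48086661 -0.11110639 -2.02039169] 14.683230337102986
[266.2256948  194.87030187]
[362.6190995  194.96539084]
[358.03952729 278.09177442]
[314.46815397 238.59801024]
```

View pics/w6c.png

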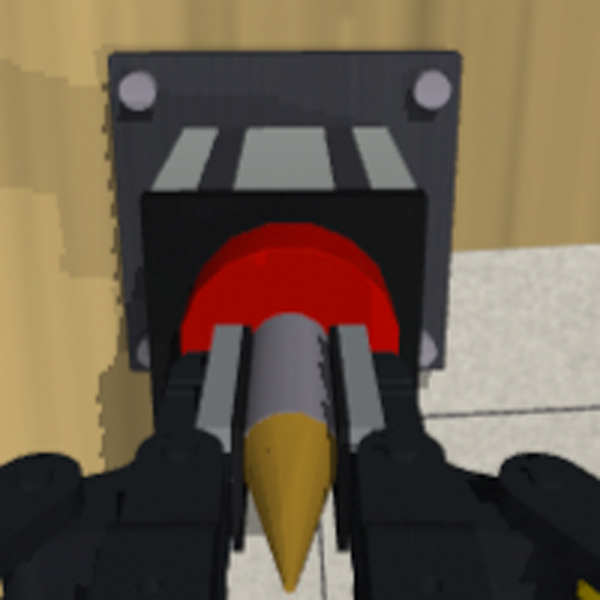

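View pics/s6c.png

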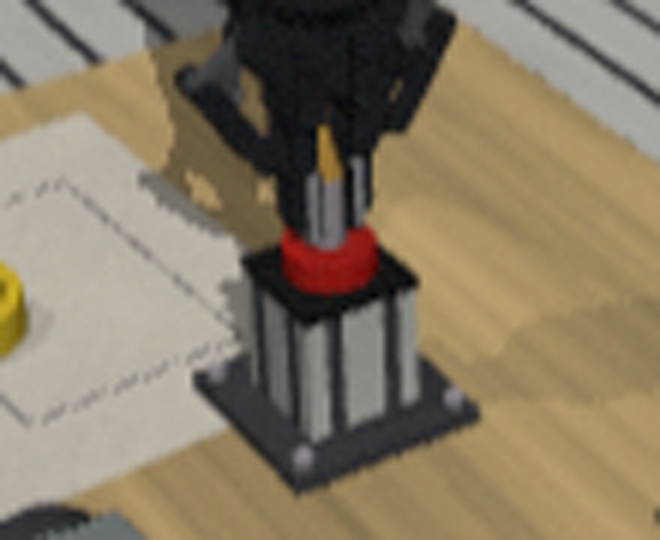

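The spike's foot is about 1 mm too far in +x and 1.5 mm too far in +y on the cap. I correct that, then lower by half-millimetres.

Call:
step_arm:
  moves: "-0.016 0 -0.03 0 0 0 0;0 0.01 0 0 0 0 0;0 0.01 0 0 0 0 0;0 0.01 0 0 0 0 0;0 0 0 0 0 0 0"

```text
clock: 10.85
eef_pos: [585.5, -118.2, 117.6]
tool_rot: [-1.571, 0.0, 0.001]
force: [0.0, -0.5, -2.8]
width: 14.7
```

Call:
step_arm:
  moves: "0 0.01 0 0 0 0 0;0 0.01 0 0 0 0 0;0 0 0 0 0 0 0"

```text
clock: 11.15
eef_pos: [585.6, -118.3, 117.2]
tool_rot: [-1.571, -0.0, 0.001]
force: [-0.1, 0.7, 3.0]
width: 14.1
```

Contact: the force rose from -2.8 to +3 N. I release slowly.

Call:
step_arm:
  moves: "0 0 0 0 0 0 0.25;0 0 0 0 0 0 0.35;0 0 0 0 0 0 0.5;0 0 0 0 0 0 0.6;0 0 0 0 0 0 0.8;0 0 0 0 0 0 0.8;0 0 0 0 0 0 0.8"

```text
clock: 11.85
eef_pos: [585.6, -118.3, 116.7]
tool_rot: [-1.571, 0.0, 0.001]
force: [0.2, -0.0, -0.3]
width: 68.2
```

Run:
```python
from h import *
s,p,c=cam('wrist','w7.png')
print(np.round(s['eef_pos'],1),s['clock'],np.round(s['tool_rot'],4),s['force'],s['width'])
cv2.imwrite('pics/w7c.png',cv2.resize(p['color'][130:330,220:420],None,fx=3,fy=3,interpolation=cv2.INTER_CUBIC))
```

```text
[ 585.6 -118.3  116.7] 11.85 [-1.5708e+00  0.0000e+00  1.0000e-03] [ 0.16179958 -0.00802293 -0.27261521] 68.21443495514579
```

View pics/w7c.png

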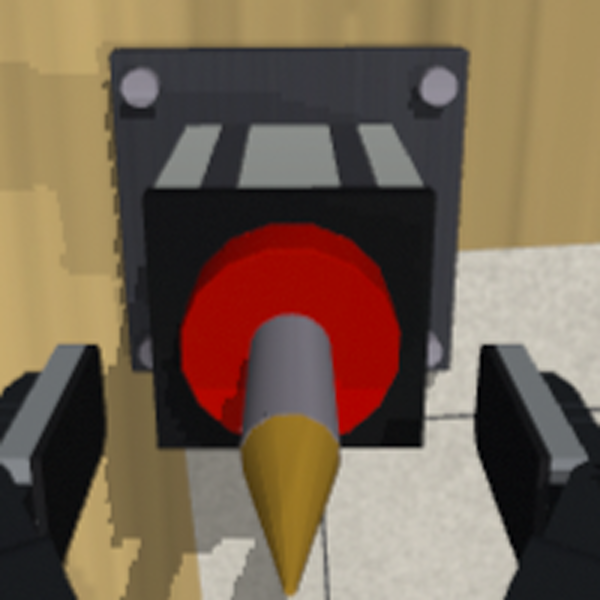

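The spike stands upright and centred on the cap (foot at u 181–401 between cap edges about 152–428). I go straight up, then towards the rack.

Call:
step_arm:
  moves: "0 -0.2 0 0 0 0 1;0 -0.4 0 0 0 0 1;0 -0.6 0 0 0 0 1;0 -0.6 0 0 0 0 1;0 -0.5 0 0 0 0 1;0 -0.3 0.1 0 0 0 1;-0.1 0 0.5 0 0 0 1;-0.1 0 0.8 0 0 0 1;-0.1 0 0.8 0 0 0 1;-0.1 0 0.8 0 0 0 1;-0.1 0 0.6 0 0 0 1;0 0 0.3 0 0 0 1;0 0 0 0 0 0 1;0 0 0 0 0 0 1;0 0 0 0 0 0 1"

```text
clock: 13.4
eef_pos: [560.8, 74.0, 247.0]
tool_rot: [-1.572, -0.001, -0.003]
force: [0.0, -0.1, 0.4]
width: 85.2
```

Run:
```python
from h import *
s,p,c=cam('wrist','w8.png')
print(np.round(s['eef_pos'],1),s['clock'],np.round(s['tool_rot'],4),s['force'],s['width'])
s,p2,c2=cam('scene','s8.png')
s,p3,c3=cam('top','t8.png')
cv2.imwrite('pics/s8c.png',cv2.resize(p2['color'][140:290,240:460],None,fx=3.5,fy=3.5,interpolation=cv2.INTER_CUBIC))
for n,q in(('w',p),('s',p2),('t',p3)):
  for t in('pointer_grip','spike_tip'):
    print(n,t,[(np.round(d['position'],1).tolist(),round(d['conf'],2)) for d in nets.place_of(q,t)[:2]])
for X in([560,205,99],[560,205,105],[560,205,130],[560,205,155]):print(X,proj(c,X),proj(c2,X),proj(c3,X))
```

```text
[560.8  74.  247. ] 13.4 [-1.5722e+00 -5.0000e-04 -2.5000e-03] [ 0.00092888 -0.11684261  0.42548777] 85.20762133589038
w pointer_grip [([555.9, 199.9, 131.0], 0.68)]
w spike_tip []
s pointer_grip [([557.5, 205.8, 131.5], 0.84)]
s spike_tip [([777.5, 37.5, 9.5], 0.65), ([589.4, -120.3, 165.2], 0.56)]
t pointer_grip []
t spike_tip [([588.3, -119.6, 168.2], 0.58), ([582.0, -119.5, 91.2], 0.35)]
[560, 205, 99] [314.48653031  48.52095601] [377.86854868 244.19688177] [232.37005285 204.99346438]
[560, 205, 105] [314.44789681  47.16244812] [378.08081386 242.20461015] [231.85783532 204.61414585]
[560, 205, 130] [314.26569978  40.75567367] [378.9832534  233.73452233] [229.65171743 202.98042315]
[560, 205, 155] [314.04014673  32.82432879] [379.91581264 224.98173804] [227.32241686 201.25547851]
```

View pics/w8.png

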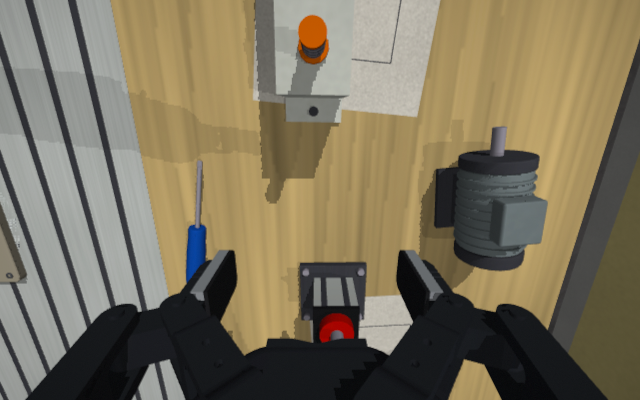

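View pics/s8c.png

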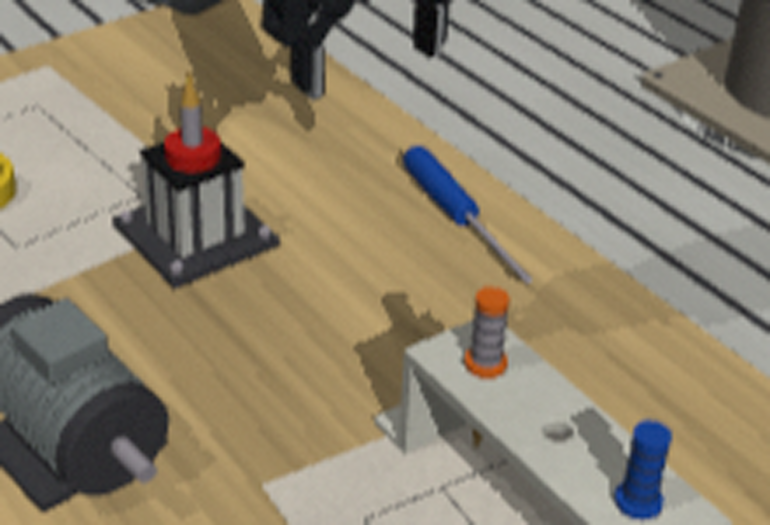

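Call:
step_arm:
  moves: "-0.03 0 0.4 0 0 0 1;0 0.2 0.6 0 0 0 1;0 0.4 0.7 0 0 0 1;0 0.3 0.6 0 0 0 1;0 0.1 0.3 0 0 0 1;0 0 0 0 0 0 1;0 0 0 0 0 0 1;0 0 0 0 0 0 1"

```text
clock: 14.65
eef_pos: [559.7, 204.2, 197.8]
tool_rot: [-1.572, -0.002, -0.002]
force: [0.2, -0.5, -0.5]
width: 85.7
```

Run:
```python
from h import *
s,p,c=cam('wrist','w9.png')
print(np.round(s['eef_pos'],1),s['clock'],np.round(s['tool_rot'],4),s['force'],s['width'])
im=p['color'].astype(int);b,g,r=im[...,0],im[...,1],im[...,2]
m=((r>150)&(g>50)&(g<130)&(b<60)).astype(np.uint8)
n,l,st,ce=cv2.connectedComponentsWithStats(m)
for i in range(1,n):
    if st[i,4]>50:print(st[i],ce[i])
for X in([560,205,99],[560,205,105],[560,205,130],[560,205,155]):print(X,proj(c,X))
for R,z in((10,155),(14,105)):
    q=np.array([proj(c,[560+R*np.cos(a),205+R*np.sin(a),z]) for a in np.linspace(0,6.28,60)]);print(z,q.min(0),q.max(0))
```

```text
[559.7 204.2 197.8] 14.65 [-1.5717 -0.0017 -0.0021] [ 0.23685265 -0.46250912 -0.45868833] 85.669144056227
[300 188  30  21 188] [316.06382979 194.91489362]
[300 213  29  27 611] [314.00818331 226.38788871]
[560, 205, 99] [315.86606332 201.65145929]
[560, 205, 105] [315.86732783 203.87959045]
[560, 205, 130] [315.87331197 214.42400138]
[560, 205, 155] [315.88076774 227.56151266]
155 [301.49293185 214.13478792] [330.27445671 240.56623584]
105 [299.69834112 188.32867595] [332.04093193 218.88214142]
```

View pics/w9.png

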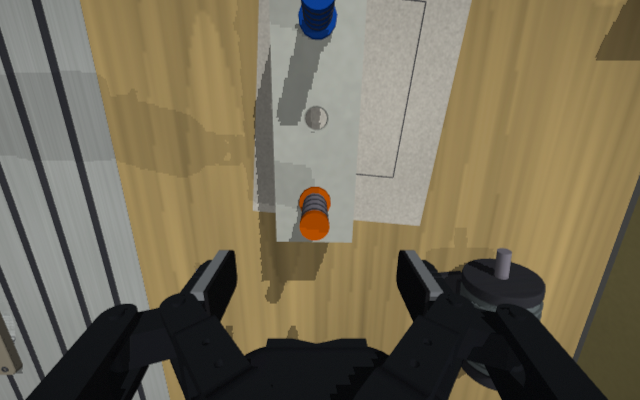

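The pointer's top is at (314.5,226), upright, at about (559,205.4). I descend and grip.

Call:
step_arm:
  moves: "-0.014 0.2 0.024 0 0 0 1;0 0.3 0 0 0 0 1;0 0.3 0 0 0 0 1;0 0.3 0 0 0 0 1;0 0.25 0 0 0 0 1;0 0.15 0 0 0 0 1;0 0.06 0 0 0 0 1;0 0 0 0 0 0 1;0 0 0 0 0 0 0.5;0 0 0 0 0 0 0.35;0 0 0 0 0 0 0;0 0 0 0 0 0 0;0 0 0 0 0 0 0;0 0 0 0 0 0 0;0 0 0 0 0 0 0"

```text
clock: 16.2
eef_pos: [558.3, 208.0, 119.1]
tool_rot: [-1.57, -0.001, 0.001]
force: [-0.9, -0.4, 4.5]
width: 18.9
```

Call:
step_arm:
  moves: "0 -0.05 0 0 0 0 0;0 -0.15 0 0 0 0 0;0 -0.25 0 0 0 0 0;0 -0.3 0 0 0 0 0;0 -0.3 0 0 0 0 0;0 -0.3 0 0 0 0 0;0 -0.3 0 0 0 0 0;0 -0.3 0 0 0 0 0;0 -0.3 0 0 0 0 0;0 -0.4 0 0 0 0 0;0 -0.3 0 0 0 0 0;0 -0.1 0 0 0 0 0;0 0 0 0 0 0 0;0 0 0 0 0 0 0"

```text
clock: 17.6
eef_pos: [557.4, 207.8, 270.7]
tool_rot: [-1.571, 0.001, 0.001]
force: [0.1, -0.3, -1.7]
width: 18.8
```

Run:
```python
from h import *
s,p,c=cam('wrist','w10.png')
print(np.round(s['eef_pos'],1),s['clock'],np.round(s['tool_rot'],4),s['force'],s['width'],np.round(s['qpos'],2))
s,p2,c2=cam('scene','s10.png')
cv2.imwrite('pics/s10c.png',cv2.resize(p2['color'][120:300,320:460],None,fx=3.3,fy=3.3,interpolation=cv2.INTER_CUBIC))
```

```text
[557.4 207.8 270.7] 17.6 [-1.5711e+00  1.3000e-03  1.0000e-03] [ 0.06139376 -0.28063611 -1.72865975] 18.77799698202796 [-0.67  0.55  0.42  1.65 -0.26  1.01 -0.16]
```

View pics/w10.png

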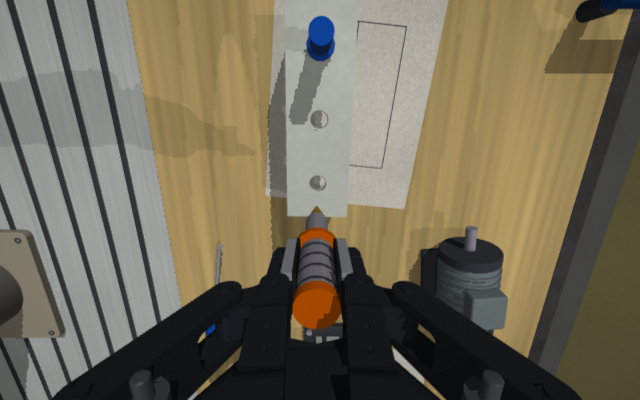

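View pics/s10c.png

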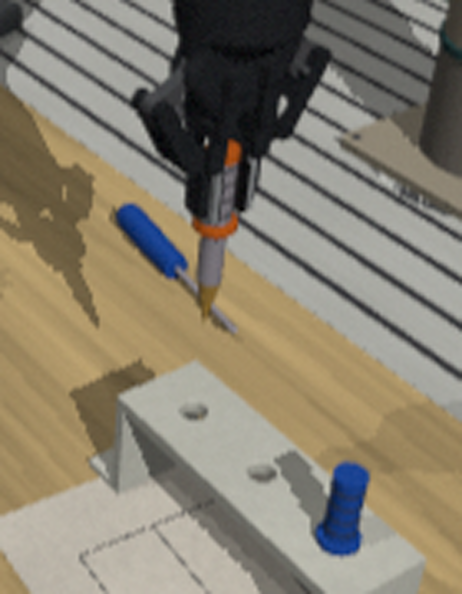

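The pointer is clear of the rack, with its tip at scene (382,216) and wrist (317,207). I carry it to the near side of the riser and tilt it there at height.

Call:
step_arm:
  moves: "0 -0.2 -0.3 0 0 0 0;0.1 -0.2 -0.5 0 0 0 0;0.1 -0.1 -0.6 0 0 0 0;0.1 0 -0.6 0 0 0 0;0.1 0 -0.6 0 0 0 0;0.1 0 -0.6 0 0 0 0;0.1 0 -0.6 0 0 0 0;0 0 -0.5 0 0 0 0;0 0 -0.3 0 0 0 0;0 0 0 0 0 0 0;0 0 0 0.4 0 0 0;0 0 0 0.6 0 0 0;0 0 0 0.7 0 0 0;0 0 0 0.7 0 0 0;0 0 0 0.6 0 0 0;0 0 0 0 0 0 0"

```text
clock: 19.3
eef_pos: [587.9, -23.9, 295.5]
tool_rot: [-1.211, 0.002, -0.002]
force: [0.4, -0.2, -2.8]
width: 18.6
```

Run:
```python
from h import *
s=ctrl.read_state()
print(np.round(s['eef_pos'],1),s['clock'],np.round(s['tool_rot'],4),s['force'],s['width'],np.round(s['qpos'],2))
print(pose(s).round(3))
```

```text
[587.9 -23.9 295.5] 19.3 [-1.2111  0.0016 -0.002 ] [ 0.40709376 -0.17302544 -2.77392232] 18.596735479078433 [ 0.01  0.54  0.29  1.61 -0.54  1.17  0.53]
[[ 1.00000e+00 -1.00000e-03  2.00000e-03  5.87914e+02]
 [-2.00000e-03  3.52000e-01  9.36000e-01 -2.38850e+01]
 [-2.00000e-03 -9.36000e-01  3.52000e-01  2.95477e+02]
 [ 0.00000e+00  0.00000e+00  0.00000e+00  1.00000e+00]]
```

Call:
step_arm:
  moves: "0 0 0 0.6 0 0 0;0 0 0 0.7 0 0 0;0 0 0 0.7 0 0 0;0 0 0 0.6 0 0 0;0 0 0 0.22 0 0 0;0 0 0 0 0 0 0;0 0 0 0 0 0 0"

```text
clock: 20.0
eef_pos: [588.4, -20.7, 296.5]
tool_rot: [-0.873, -0.0, 0.003]
force: [0.0, 0.6, -2.3]
width: 18.4
```

Run:
```python
from h import *
s,p,c=cam('wrist','w11.png')
s2,p2,c2=cam('scene','s11.png')
print(np.round(s['eef_pos'],1),s['clock'],np.round(s['tool_rot'],4),s['width'],np.round(s['qpos'],2))
T=pose(s)
tip=T[:3,3]+95*T[:3,1]; print('tip',tip.round(1),proj(c,tip),proj(c2,tip))
tgt=np.array([586,-118.5,167+6+50]); d=tgt-tip
print('to 56 above:',d.round(1),'tool units',(T[:3,:3].T@d/50).round(3))
cv2.imwrite('pics/s11c.png',cv2.resize(p2['color'][60:240,240:440],None,fx=4,fy=3.3,interpolation=cv2.INTER_CUBIC))
```

```text
[588.4 -20.7 296.5] 20.0 [-8.734e-01 -3.000e-04  3.200e-03] 18.437748988043293 [ 0.24  0.64  0.18  1.59 -0.76  1.34  0.74]
tip [588.3  40.4 223.7] [315.7538225 204.1307621] [326.57056023 168.29534126]
to 56 above: [  -2.3 -158.9   -0.7] tool units [-0.056 -2.029 -2.444]
```

View pics/w11.png

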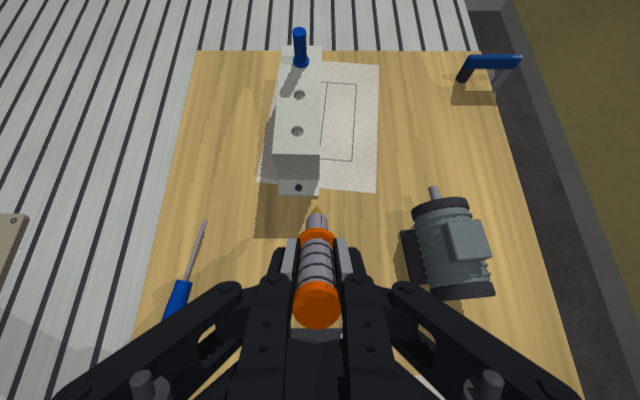

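View pics/s11.png

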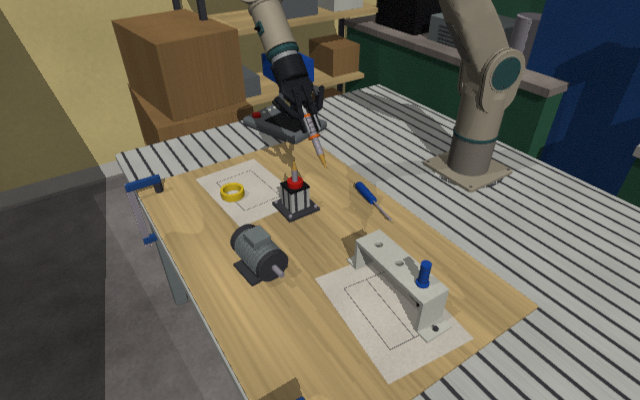

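Lean is 40° (roll -0.873). Next I move the tip to about 55 mm above the spike's tip.

Call:
step_arm:
  moves: "-0.02 -0.1 -0.12 0 0 0 0;-0.02 -0.25 -0.3 0 0 0 0;-0.01 -0.3 -0.36 0 0 0 0;0 -0.3 -0.36 0 0 0 0;0 -0.3 -0.36 0 0 0 0;0 -0.3 -0.36 0 0 0 0;0 -0.25 -0.3 0 0 0 0;0 -0.15 -0.18 0 0 0 0;0 -0.08 -0.1 0 0 0 0;0 0 0 0 0 0 0;0 0 0 0 0 0 0;0 0 0 0 0 0 0"

```text
clock: 21.3
eef_pos: [586.1, -179.5, 295.8]
tool_rot: [-0.871, -0.0, 0.003]
force: [0.8, 0.2, -2.0]
width: 19.0
```

Run:
```python
from h import *
s,p,c=cam('wrist','w12.png')
s2,p2,c2=cam('scene','s12.png')
s3,p3,c3=cam('top','t12.png')
print(np.round(s['eef_pos'],1),s['clock'],np.round(s['tool_rot'],4),s['width'],np.round(s['qpos'],2))
T=pose(s)
tip=T[:3,3]+95*T[:3,1]; print('tip',tip.round(1))
for n,q in(('w',c),('s',c2),('t',c3)):print(n,proj(q,tip),'spike',proj(q,[586,-118.5,167]))
cv2.imwrite('pics/s12c.png',cv2.resize(p2['color'][110:210,240:360],None,fx=6,fy=6,interpolation=cv2.INTER_CUBIC))
cv2.imwrite('pics/w12c.png',cv2.resize(p['color'][150:300,220:420],None,fx=4,fy=4,interpolation=cv2.INTER_CUBIC))
```

```text
[ 586.1 -179.5  295.8] 21.3 [-8.714e-01 -3.000e-04  2.600e-03] 19.008869621148616 [ 0.45  0.75  0.21  1.35 -0.69  1.55  0.84]
tip [ 585.9 -118.3  223.1]
w [315.75456276 204.13061743] spike [315.91555462 223.14944208]
s [292.47632751 140.89978892] spike [293.36193694 159.8602533 ]
t [369.63925499 184.45517487] spike [366.1672547 189.445228 ]
```

View pics/w12c.png

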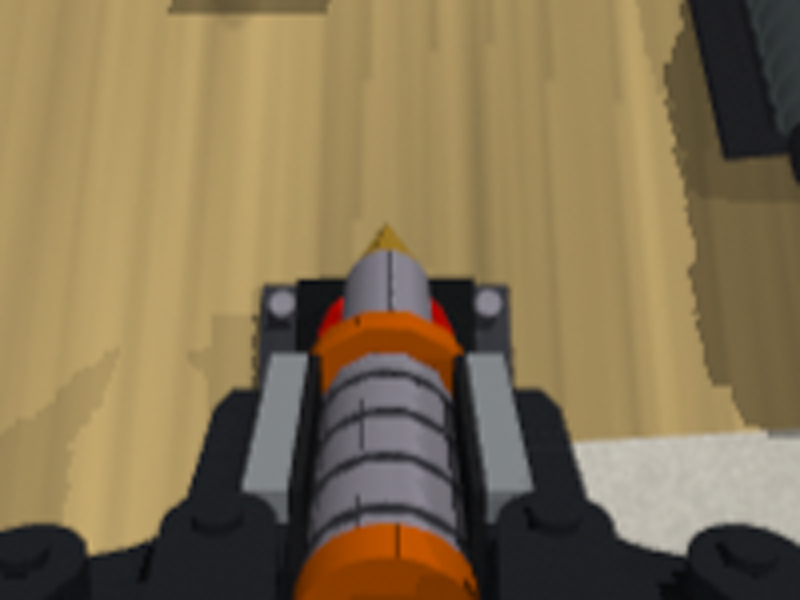

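View pics/s12c.png

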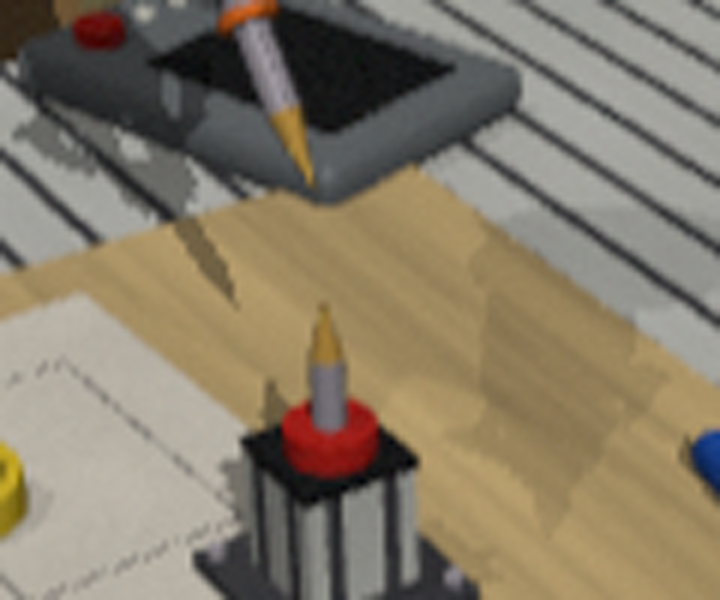

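View pics/t12.png

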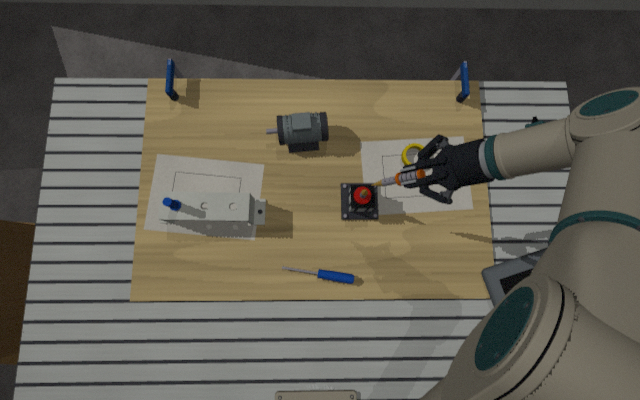

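Run:
```python
import cv2
im=cv2.imread('pics/t12.png')
cv2.imwrite('pics/t12c.png',cv2.resize(im[160:220,335:415],None,fx=9,fy=9,interpolation=cv2.INTER_CUBIC))
```

```text
(no output)
```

View pics/t12c.png

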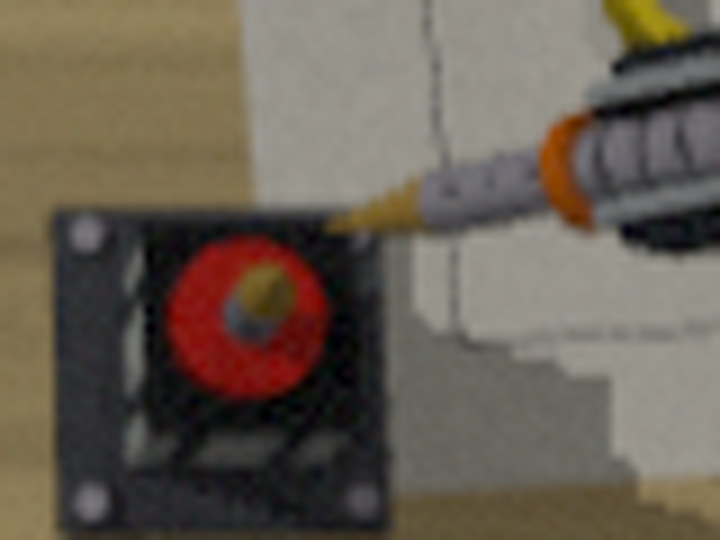

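Run:
```python
from h import *
s,p,c=cam('wrist');_,_,c2=cam('scene');_,_,c3=cam('top')
T=pose(s)
P=tri([ray(c,316.1,205.7),ray(c2,291.8,140.8),ray(c3,370.6,184.9)])
Pf=tri([ray(c2,291.8,140.8),ray(c3,370.6,184.9)])
S=tri([ray(c2,293.4,159.9),ray(c3,366.2,189.4)])
print(P,Pf,S,'tool-frame tip',T[:3,:3].T@(P-T[:3,3]))
print([proj(q,P).round(1) for q in(c,c2,c3)])
for g in (20,6):
    d=np.array([586,-118.5,167+g])-P;print(g,d,(T[:3,:3].T@d/50).round(3))
```

```text
[ 585.93665442 -120.49737303  222.44064139] [ 585.70200936 -121.00512611  221.96234831] [ 586.0220726  -118.51316815  166.91410389] tool-frame tip [ 3.66904999e-02  9.43363597e+01 -1.65405995e+00]
[array([315.8, 206.2]), array([292.1, 140.8]), array([370.6, 184.5])]
20 [  0.06334558   1.99737303 -35.44064139] [ 0.001  0.568 -0.425]
6 [  0.06334558   1.99737303 -49.44064139] [ 0.001  0.783 -0.605]
```

All views agree: the pointer tip is at (586,-120.5,222.4) and the spike tip at (586,-118.5,167). I descend to about 20 mm above.

Call:
step_arm:
  moves: "0 0.068 -0.045 0 0 0 0;0 0.12 -0.09 0 0 0 0;0 0.14 -0.11 0 0 0 0;0 0.12 -0.09 0 0 0 0;0 0.08 -0.06 0 0 0 0;0 0.04 -0.03 0 0 0 0;0 0 0 0 0 0 0;0 0 0 0 0 0 0;0 0 0 0 0 0 0"

```text
clock: 22.5
eef_pos: [586.1, -178.9, 260.5]
tool_rot: [-0.873, -0.001, 0.001]
force: [1.0, 0.4, -1.5]
width: 18.7
```

```bash
cat > chk.py <<'E'
from h import *
import sys
n=sys.argv[1]
s,p,c=cam('wrist');s2,p2,c2=cam('scene');s3,p3,c3=cam('top')
T=pose(s);tip=T[:3,3]+T[:3,:3]@[0,94.3,-1.65]
print(np.round(s['eef_pos'],1),s['clock'],np.round(s['tool_rot'],4),'tip',tip.round(1))
for k,q in(('w',c),('s',c2),('t',c3)):print(k,proj(q,tip).round(1),'spike',proj(q,[586,-118.5,167]).round(1))
a=cv2.resize(p2['color'][130:180,270:320],None,fx=8,fy=8,interpolation=cv2.INTER_CUBIC)
b=cv2.resize(p3['color'][165:215,340:390],None,fx=8,fy=8,interpolation=cv2.INTER_CUBIC)
cv2.imwrite(f'pics/{n}.png',np.hstack([a,b]))
d=np.array([586,-118.5,173.])-tip;print('to go',d.round(1),(T[:3,:3].T@d/50).round(3))
E
python3 chk.py c13
```

```text
[ 586.1 -178.9  260.5] 22.5 [-8.727e-01 -6.000e-04  9.000e-04] tip [ 586.1 -119.6  187.2]
w [315.8 206.2] spike [315.7 212.6]
s [292.8 153. ] spike [293.4 159.9]
t [367.9 187.7] spike [366.2 189.4]
to go [ -0.1   1.1 -14.2] [-0.002  0.231 -0.165]
```

View pics/c13.png

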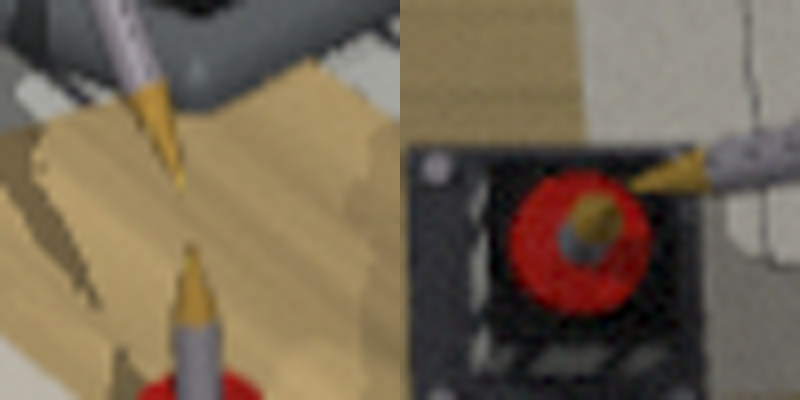

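Both views match prediction, with a gap of about 20 mm. Now the last slow descent.

Call:
step_arm:
  moves: "0 0.03 -0.02 0 0 0 0;0 0.05 -0.035 0 0 0 0;0 0.05 -0.035 0 0 0 0;0 0.03 -0.02 0 0 0 0;0 0.025 -0.015 0 0 0 0;0 0.02 -0.015 0 0 0 0;0 0 0 0 0 0 0;0 0 0 0 0 0 0;0 0 0 0 0 0 0;0 0 0 0 0 0 0"

```text
clock: 23.65
eef_pos: [586.0, -177.6, 247.9]
tool_rot: [-0.872, -0.0, 0.001]
force: [-0.4, -0.4, -1.6]
width: 18.7
```

```bash
python3 chk.py c14
```

```text
[ 586.  -177.6  247.9] 23.65 [-8.725e-01 -2.000e-04  9.000e-04] tip [ 585.9 -118.2  174.6]
w [315.8 206.2] spike [315.9 209.4]
s [293.3 157.4] spike [293.4 159.9]
t [366.5 188.8] spike [366.2 189.4]
to go [ 0.1 -0.3 -1.6] [ 0.002  0.021 -0.024]
```

View pics/c14.png

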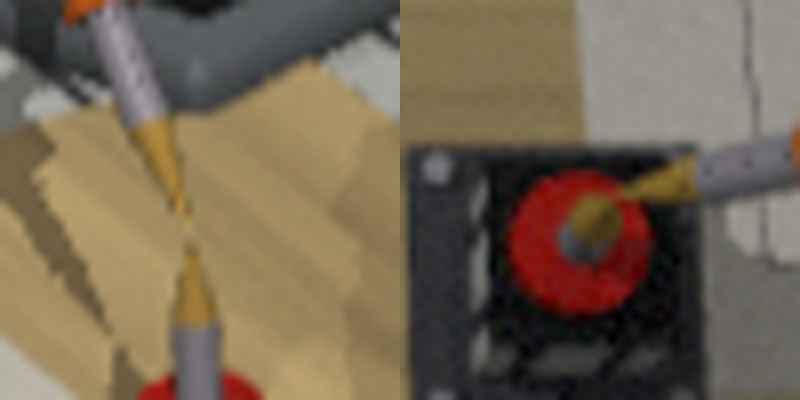

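Call:
step_arm:
  moves: "0 0.018 0 0 0 0 0;0 0.018 0 0 0 0 0;0 0 0 0 0 0 0;0 0 0 0 0 0 0;0 0 0 0 0 0 0;0 0 0 0 0 0 0;0 0 0 0 0 0 0;0 0 0 0 0 0 0"

```text
clock: 24.6
eef_pos: [585.9, -176.4, 246.4]
tool_rot: [-0.872, 0.0, 0.001]
force: [0.6, 0.9, -2.4]
width: 18.7
```

```bash
python3 chk.py c15
python3 - <<'E'
from h import *
s,p,c=cam('wrist','w15.png');s2,p2,c2=cam('scene','s15.png')
a=cv2.resize(p['color'][170:270,260:380],None,fx=6,fy=6,interpolation=cv2.INTER_CUBIC);cv2.imwrite('pics/w15c.png',a)
E
```

```text
[ 585.9 -176.4  246.4] 24.6 [-0.8724  0.      0.0009] tip [ 585.8 -117.1  173.1]
w [315.8 206.2] spike [315.9 210.1]
s [293.6 158.1] spike [293.4 159.9]
t [365.9 189. ] spike [366.2 189.4]
to go [ 0.2 -1.4 -0.1] [ 0.003 -0.017 -0.023]
```

View pics/c15.png

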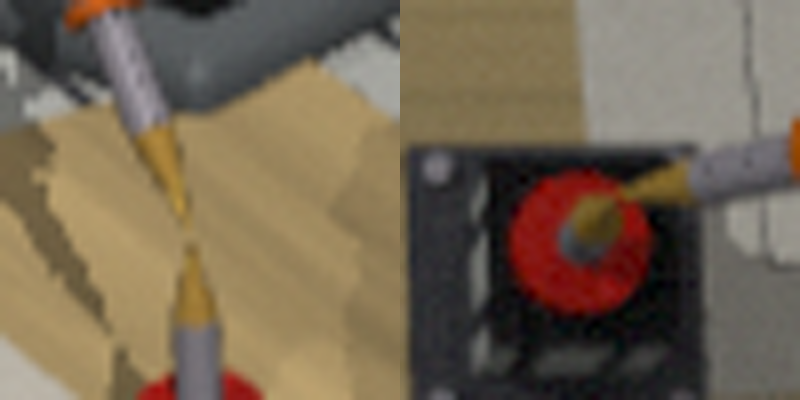

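View pics/w15c.png

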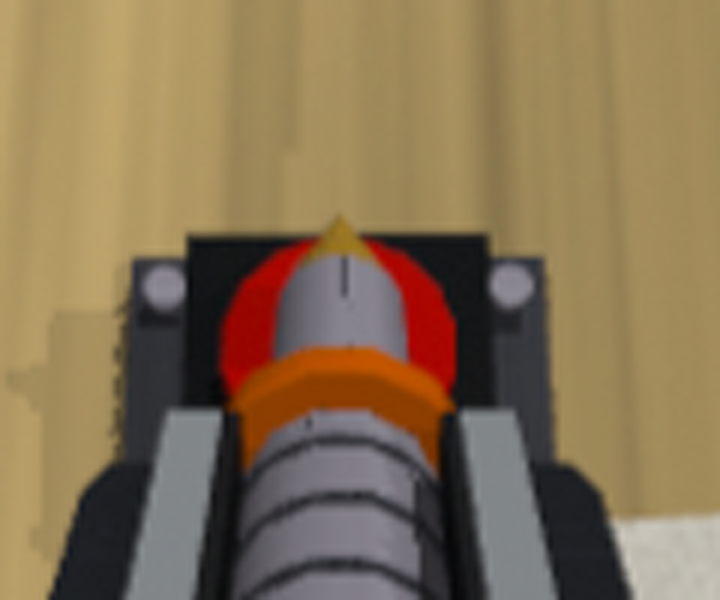

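View pics/s15.png

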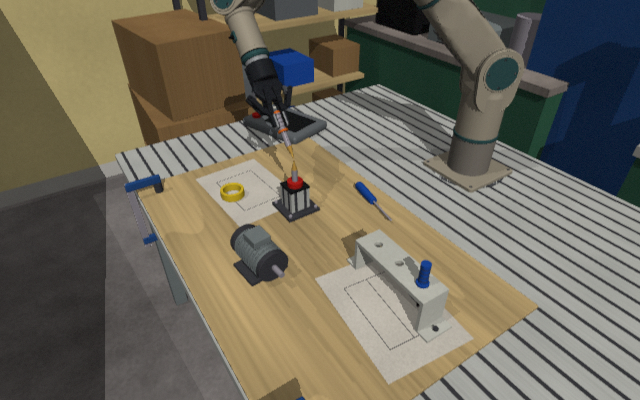

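The pointer tip is at (188,230) and the spike tip at (191,247) in the enlarged scene crop, a gap of about 6 mm with nothing touching. The spike is upright and the bystanders look untouched. Handing in.

Run:
```python
from h import *
s=ctrl.read_state();print(np.abs(s['qd']).max(),s['force'],s['width'],s['clock'])
print(ctrl.finish_job())
```

```text
0.0017156801885878314 [-0.76800099 -0.11550555 -2.2326658 ] 18.287513316861723 24.85
the job is handed in; nothing more can be done
None
```

The job is done and handed in at 24.85 s, in the order asked.

- **Spike:** it was set down on the riser cap at about 5 N of contact force and released. It stands upright, about 1 mm from the cap's centre.
- **Pointer:** it was drawn out of the rack and is held still in the gripper at a 40° lean (roll -0.872), tip down.
- **Gap:** the pointer tip is at about (586, -117, 173) and the spike tip at (586, -118.5, 167), so roughly 6 mm apart. The scene camera gives about the same. The cameras put the pointer tip about 2 mm from where the wrist pose first placed it. I allowed for that in-hand offset, so the gap is good to about 2 mm.
- **Checks at the end:** wrist force showed only the pointer's weight, and nothing in the pictures touches the spike. The pen tool, tape roll, motor and screwdriver look unmoved in the scene image; I did not measure them. No check failed.

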